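# Nest the sample cups from the sloping rack

### The arm

A 6-joint arm with a two-finger parallel gripper is mounted at the origin on the work surface; the furniture and walls round the work are solid. World frame = base frame: x ahead of the robot, y to its left, z up, the work surface at z = 0. Lengths are in m, angles in rad, forces in N, time in s.
With the tool pointing down it reaches from about 0.3 to 0.875 m from the base axis. Payload 6.4 kg.
Tool frame: the origin (TCP) lies midway between the tips of the shut fingers; the grasp point (between the pads) lies 19 mm behind it; z points along the fingers, y is the line along which they close (so a half turn about z gives the same grasp; the last joint's range is limited). The gripper opens to 85 mm and grips with 20 to 120 N. Pads are 22 mm wide; open, the fingers measure 114 mm over their backs; the gripper's body (76 mm by 85 mm) begins 54 mm behind the grasp point. The pads swing forward as they close: fully open they stand 13 mm farther back than shut.
Start: joints at [0.938, 0.181, 1.607, -0, 1.354, -0.206], TCP at [0.238, 0.523, 0.231] pointing down, gripper open.
Joint ranges: [-2.99, 2.99], [-0.89, 2.07], [0.3, 2.58], [-1.14, 4.28], [0, 2.63], [-3.12, 3.12]. Speed limits (rad/s): [2.57, 2.57, 3.01, 3.14, 3.14, 3.14].

### API

Orientations are given as a 3x3 rotation matrix whose columns are the frame's x, y, z axes.
In Python, from workcell import env, imaging, nets gives the robot as it stands.
- The arm moves only by the shell command python3 -m inch 'ROWS' [OPENING] [FORCE]. ROWS is a JSON object of lists of equal length, an entry for each row: "delta_pos": the shift along the tool's x, y, z each as a share of 0.4 m, from -1 to 1, a list of three; "twist": the turn about the tool's z as a share of pi rad, from -1 to 1. In form: {"delta_pos": [[x, y, z], ...], "twist": [twist, ...]}. A call has exactly 8 rows; each row is the pose to reach, as a shift and turn from the pose commanded when the call began, along the tool's axes at that moment, turning the shorter way round; what a row does not reach only later rows make up. A row lasts 1/10 s, in which the tool goes at most 50 mm and 8.59 degrees, less where a joint would pass 70% of its speed; a pose out of reach is approached as far as the arm can. A call with a number of a shift or a turn outside -1 to 1 is refused whole. A call with a gripper value outside its range is refused whole. OPENING is the opening, from 0 (shut) to 1 (fully open), set as the call begins (- or left out, the last holds). The fingers move at their own pace and stop on an object; FORCE is the grip in N (left out, the last holds). Time passes only in rows, so rows that repeat a pose let the fingers close, or fill a call up. It gives the time, the measured TCP pose, the force, the opening and the grip force at its end, in the units of the state.
- env.get_state(): the state, without advancing time (a new reading comes with each control period).
- imaging.snapshot(name): name is "scene" or "top"; returns a dict with "frame" (384x512x3 uint8, red, green, blue), "fx", "fy", "cx", "cy" (pixels), "pose" (4x4, takes a point from camera to world coordinates). Camera axes: x right, y up, looking along -z (the intrinsics and any distortion apply to the point x, -y, -z); pixel columns grow to the right and rows downward; lengths in m; the calibration is good to about 2 mm. A picture is of the moment at which its call begins. There is no depth.
- env.job_done(): hands the job in; it is judged then, once.
Trained networks look in a picture, given as the dict that the camera call returned (one of the last four; its "shot" number tells which), for a name from the list of things; names that differ only in an ending like _2 or _b are one class to them, and where a whole thing is asked for, a point or a joint stands for the part that bears it (a point fixed in the world has none). Each returns a list of dicts, best first, with "confidence" (0 to 1); they miss things now and then, are a little off and sometimes report something else, mostly with a low value. They report only what shows in the picture. A call takes as long as a camera call.
- nets.spot_in(picture, name): "xy" ([column, row] in pixels, amid what is visible of it).
The state is a dict: "time": time; "joints": joint angles; "qvel": joint speeds; "effort": joint torques, N m; "tcp_pos": TCP position; "tcp_rot": TCP orientation; "contact_force": force on the tool from outside, world axes, zero at the start; "torque": the same for the moment, N m; "finger_gap": opening from 0.0 (shut) to 1.0 (fully open); "gripper_force": force on a finger pad.
Only numpy, scipy, OpenCV 4.12 (cv2) and the standard library are available. Lean on these libraries where they do the work, as an engineer would, in place of code of your own. Each camera call takes 0.05 s, during which the arm holds its last target. There are 200 camera calls.

### The job

Take the two cups out of the sloping rack and nest them onto the green cup that stands on the worktop: first the blue cup into the green one, then the orange cup into the blue one, each seated fully home so that a straight upright stack of three is left standing freely. Lower them in gently, leave the green cup standing about where it is, never tip it over, and do not knock or shift the brass weight.

Things in the scene. Friction and masses are not known exactly. Their poses are not given: they have to be found in the camera images.
- green_cup: Green round hollow cup, upright and loose on the worktop. 97 high, solid below height 48, hollow above (49 deep, wall 3); outside diameter 41 at the foot, 48 at height 42, then a 45 degree shoulder to 60 at height 48, then a collar to 63 at the rim (57 inside). 70 g. Origin: centre of the underside, z up its axis to the mouth. 
- blue_cup: Blue cup of the same shape and frame as the green one; starts in either pocket of the rack, mouth up, leaning about 30 degrees with it. Fully nested, its shoulder rests on the rim below, its foot about 50 above the foot below, and 50 of its collar stays in sight.
- orange_cup: Orange cup of the same shape and frame as the green one; starts in either pocket of the rack, mouth up, leaning about 30 degrees with it. Fully nested, its shoulder rests on the rim below, its foot about 50 above the foot below, and 50 of its collar stays in sight.
- rack: fixed white two-pocket sloping rack on steel rod legs, 115 x 196 x 86 high. Origin on the worktop under its middle; y along the row, z up. The pockets lean 30 degrees from vertical towards its -x (towards the robot): their axis is (-0.5, 0, 0.866) in this frame. Each is square, 52 inside, 38 deep, walls 4; a cup foot has 2 to 5 play in it. Pull cups out 45 or more along the axis.
- pocket_0 (a point): centre of the inner floor of the rack's +y pocket (the pockets are 120 apart)
- pocket_1 (a point): centre of the inner floor of the rack's -y pocket
- tape_roll: bystander, fixed: roll of tape lying flat, diameter 81, height 19, origin under its centre
- brass_weight: loose bystander: upright dull brass cylinder, diameter 46, 137 high, origin under its centre

How it is judged:
By the outcome, as a careful person would: the job done as asked, in the order asked, and still so for the second after the job is handed in, with the robot touching nothing.
It also fails if it takes over 61 s, if anything falls off the work surface, if the arm or the gripper's body presses on something with over 40 N, if the wrist force passes 120 N, or if a joint passes its speed limit or range.

## Working session

There is one attempt and no reset: what is moved stays moved. The work goes in short steps, Python scripts to look and compute and a shell command to move; the robot and the scene stay as the last step left them, time stands still between calls to the robot, and variables do not carry over. Pictures are saved under pics/ and viewed, at most 10 in all, crops included, and the job is handed in when it is done.

```bash
ls; mkdir -p pics
python3 - <<'E'
from workcell import env, imaging, nets
import cv2,numpy as np
ims=[]
for n in ("scene","top"):
    p=imaging.snapshot(n); ims.append(p["frame"])
    print(n,p["fx"],p["fy"],p["cx"],p["cy"],np.round(p["pose"],4).tolist(),p.keys())
    for k in ("green_cup","blue_cup","orange_cup","rack","tape_roll","brass_weight"):
        print(k,[(np.round(d["xy"],1).tolist(),round(d["confidence"],2)) for d in nets.spot_in(p,k)[:2]])
    cv2.imwrite(f"pics/{n}0.png",p["frame"][:,:,::-1])
print(env.get_state())
E
```

```text
pics
scene 440.15738099589595 440.15738099589595 259.3430069599338 188.06495568716645 [[0.9992, 0.0081, -0.0388, 0.4672], [-0.0352, 0.6325, -0.7738, -0.853], [0.0183, 0.7745, 0.6323, 0.7374], [0.0, 0.0, 0.0, 1.0]] dict_keys(['frame', 'fx', 'fy', 'cx', 'cy', 'pose', 'shot'])
green_cup [([320.2, 180.5], 0.8)]
blue_cup [([294.1, 231.2], 0.63)]
orange_cup [([309.6, 271.9], 0.58)]
rack [([320.2, 291.5], 0.74)]
tape_roll [([214.1, 225.3], 0.75)]
brass_weight [([264.6, 136.1], 0.86)]
top 409.1735704163666 409.1735704163666 249.30859347656144 190.86749824815269 [[0.0225, 0.9915, -0.1285, 0.4107], [-0.9993, 0.0262, 0.0272, -0.0358], [0.0304, 0.1278, 0.9913, 0.9661], [0.0, 0.0, 0.0, 1.0]] dict_keys(['frame', 'fx', 'fy', 'cx', 'cy', 'pose', 'shot'])
green_cup [([226.9, 128.5], 0.92)]
blue_cup [([313.7, 174.3], 0.95)]
orange_cup [([371.3, 163.4], 0.96)]
rack [([330.3, 152.3], 0.58), ([228.0, 127.2], 0.53)]
tape_roll [([284.2, 253.0], 0.64)]
brass_weight [([127.7, 186.6], 0.58)]
{'time': 0.7, 'joints': array([ 9.37736102e-01,  1.80756503e-01,  1.60697890e+00, -2.07203775e-05,
        1.35379756e+00, -2.06232758e-01]), 'qvel': array([-0.00026953, -0.00089833, -0.00151569,  0.00044059, -0.00024605,
       -0.00148581]), 'effort': array([ 2.49948680e-04, -4.44703889e+01, -3.51634634e+01, -1.33868352e-04,
        3.70200041e-04,  1.21315352e-05]), 'tcp_pos': array([0.23801289, 0.52345634, 0.23132315]), 'tcp_rot': array([[-9.10285555e-01,  4.13980924e-01,  5.16234041e-05],
       [ 4.13980926e-01,  9.10285555e-01,  3.61475431e-05],
       [-3.20276458e-05,  5.42756910e-05, -9.99999998e-01]]), 'contact_force': array([-0.41663916, -0.52627034,  0.95635213]), 'torque': array([ 0.00627947,  0.03239359, -0.03520023]), 'gripper_force': 0.0, 'finger_gap': 1.0022411000124651}
```

View pics/scene0.png

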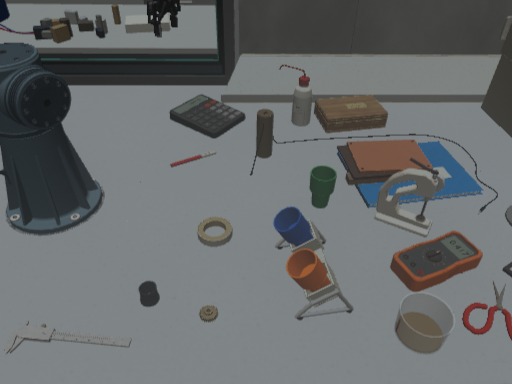

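View pics/top0.png

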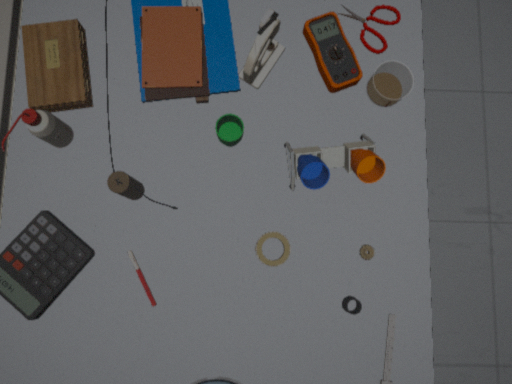

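The scene view shows green upright at about (321,187), blue (293,230) and orange (309,272) leaning left in the rack, and brass at (264,134). The top view agrees: green (229,130), blue (313,171), orange (367,165). I'll fit cup silhouettes in both views.

```bash
cat > h.py <<'E'
from workcell import env, imaging, nets
import cv2,numpy as np
from scipy.optimize import minimize
PROF=[(0,20.5),(42,24),(48,30),(97,31.5)]
HUE={"green":(45,85),"blue":(105,130),"orange":(4,16)}
def shots(): return [imaging.snapshot(n) for n in ("scene","top")]
def proj(p,P):
    T=np.linalg.inv(p["pose"]); c=P@T[:3,:3].T+T[:3,3]
    return np.c_[p["fx"]*c[:,0]/-c[:,2]+p["cx"], p["fy"]*c[:,1]/c[:,2]+p["cy"]]
def cmask(p,col,near=None,r=45):
    h=cv2.cvtColor(p["frame"],cv2.COLOR_RGB2HSV); a,b=HUE[col]
    m=cv2.inRange(h,(a,110,25),(b,255,255))
    if near is not None:
        k=np.zeros_like(m); cv2.circle(k,tuple(int(v) for v in near),r,255,-1); m&=k
    m=cv2.morphologyEx(m,cv2.MORPH_CLOSE,np.ones((3,3)))
    n,l,s,_=cv2.connectedComponentsWithStats(m)
    return (l==1+np.argmax(s[1:,4])).astype(np.uint8)*255 if n>1 else m
def pts(foot,axis,h0=0):
    a=np.array(axis)/np.linalg.norm(axis); u=np.cross(a,[0.1,1,0]); u/=np.linalg.norm(u); v=np.cross(a,u)
    t=np.linspace(0,2*np.pi,40); out=[]
    for h,r in [(max(h,h0),np.interp(max(h,h0),[q[0] for q in PROF],[q[1] for q in PROF])) for h,r in PROF]:
        out.append(np.array(foot)+a*h/1e3+r/1e3*(np.cos(t)[:,None]*u+np.sin(t)[:,None]*v))
    return out
S=4
def render(p,foot,axis,h0=0):
    m=np.zeros((384*S,512*S),np.uint8)
    rings=[proj(p,r) for r in pts(foot,axis,h0)]
    for a,b in zip(rings,rings[1:]):
        hull=cv2.convexHull(((np.r_[a,b]+.5)*S).astype(np.float32)).astype(np.int32)
        cv2.fillConvexPoly(m,hull,255)
    return m
def fit(pairs,x0,f,h0=0,step=.01):
    big=[(p,cv2.resize(m,None,fx=S,fy=S,interpolation=cv2.INTER_LINEAR)>127) for p,m in pairs]
    def cost(x):
        ft,ax=f(x); return sum(np.mean(np.logical_xor(render(p,ft,ax,h0)>0,m))*1e3/(m.mean()*1e3+1e-9) for p,m in big)
    n=len(x0); sim=np.vstack([x0]+[np.array(x0)+step*np.eye(n)[i]*(1 if i<3 else 10) for i in range(n)])
    r=minimize(cost,x0,method="Nelder-Mead",options=dict(initial_simplex=sim,xatol=1e-4,fatol=1e-4,maxiter=300))
    return r.x,r.fun
def ray(p,xy,z):
    d=np.array([(xy[0]-p["cx"])/p["fx"],-(xy[1]-p["cy"])/p["fy"],-1]); d=p["pose"][:3,:3]@d; o=p["pose"][:3,3]
    return o+d*(z-o[2])/d[2]
E
cat > m1.py <<'E'
from h import *
P=shots(); near={}
for c in HUE: near[c]=[nets.spot_in(p,c+"_cup")[0]["xy"] for p in P]
def lean(y): return [-.5*np.cos(y),-.5*np.sin(y),.866]
for c in HUE:
    M=[cmask(p,c,n) for p,n in zip(P,near[c])]
    g=ray(P[1],near[c][1],.09)
    print(c,[int((m>0).sum()) for m in M])
    if c=="green":
        x,e=fit(list(zip(P,M)),g[:2],lambda x:((x[0],x[1],0),(0,0,1)))
    else:
        x,e=fit(list(zip(P,M)),[g[0]+.03,g[1],.04,0],lambda x:(x[:3],lean(x[3])),h0=38)
    print(c,np.round(x,4),"err",round(e,3))
for z in (0,.137): print("brass",z,[np.round(ray(p,q,z)[:2],3) for p,q in zip(P,[nets.spot_in(p,"brass_weight")[0]["xy"] for p in P])])
print("tape",[np.round(ray(p,nets.spot_in(p,"tape_roll")[0]["xy"],.01)[:2],3) for p in P])
E
python3 m1.py
```

```text
green [4, 617]
green [-0.7187  1.1495] err 2.0
blue [497, 841]
blue [ 0.6065 -0.1923  0.0348  0.0605] err 1.158
orange [1209, 867]
orange [ 0.6229 -0.3125  0.036   0.0369] err 0.225
brass 0 [array([0.536, 0.323]), array([0.537, 0.231])]
brass 0.137 [array([0.523, 0.105]), array([0.519, 0.193])]
tape [array([ 0.407, -0.134]), array([ 0.407, -0.144])]
```

```bash
python3 - <<'E'
from h import *
p=imaging.snapshot("scene"); h=cv2.cvtColor(p["frame"],cv2.COLOR_RGB2HSV)
for xy in [(321,175),(322,190),(320,200),(335,200),(291,222),(296,238),(283,226),(286,214),(310,222)]: print(xy,h[xy[1],xy[0]])
q=imaging.snapshot("top");h=cv2.cvtColor(q["frame"],cv2.COLOR_RGB2HSV)
for xy in [(229,118),(229,130),(229,142),(313,160),(313,175),(313,185),(260,180)]: print(xy,h[xy[1],xy[0]])
E
sed -i 's/(a,110,25)/(a,85,20)/; s/"green":(45,85)/"green":(45,90)/; s/"blue":(105,130)/"blue":(108,130)/' h.py; python3 m1.py
```

```text
(321, 175) [68 75 65]
(322, 190) [68 73 63]
(320, 200) [68 73 63]
(335, 200) [101  15 134]
(291, 222) [111 106  77]
(296, 238) [111 101  73]
(283, 226) [111 123  89]
(286, 214) [111 105  78]
(310, 222) [ 75   8 136]
(229, 118) [60 97 42]
(229, 130) [ 67 178 110]
(229, 142) [ 68 105  46]
(313, 160) [109 187  83]
(313, 175) [108 191 124]
(313, 185) [110 172  89]
(260, 180) [108  11 116]
green [68, 669]
green [ 0.6641 -0.0088] err 12.828
blue [955, 861]
blue [ 0.6058 -0.1975  0.0369 -0.0534] err 0.197
orange [1273, 905]
orange [ 0.6228 -0.3132  0.0362  0.0122] err 0.168
brass 0 [array([0.532, 0.306]), array([0.538, 0.226])]
brass 0.137 [array([0.52 , 0.091]), array([0.52 , 0.189])]
tape [array([ 0.391, -0.138]), array([ 0.372, -0.133])]
```

```bash
sed -i 's/(a,85,20)/(a,55 if col=="green" else 85,20)/' h.py; sed -i 's/\[g\[0\]+.03,g\[1\],.04,0\],lambda x:(x\[:3\],lean(x\[3\]))/[g[0]+.03,g[1],.04],lambda x:(x[:3],lean(.13))/' m1.py; python3 m1.py
python3 - <<'E'
from h import *
im=imaging.snapshot("top")["frame"][110:215,255:405]
cv2.imwrite("pics/rack.png",cv2.resize(im[:,:,::-1],None,fx=5,fy=5,interpolation=2))
E
```

```text
green [826, 710]
green [ 0.6638 -0.0123] err 0.195
blue [961, 863]
blue [ 0.6055 -0.1904  0.0352] err 0.17
orange [1272, 915]
orange [ 0.6227 -0.3089  0.0363] err 0.151
brass 0 [array([0.536, 0.319]), array([0.545, 0.232])]
brass 0.137 [array([0.523, 0.101]), array([0.526, 0.194])]
tape [array([ 0.398, -0.137]), array([ 0.404, -0.146])]
```

View pics/rack.png

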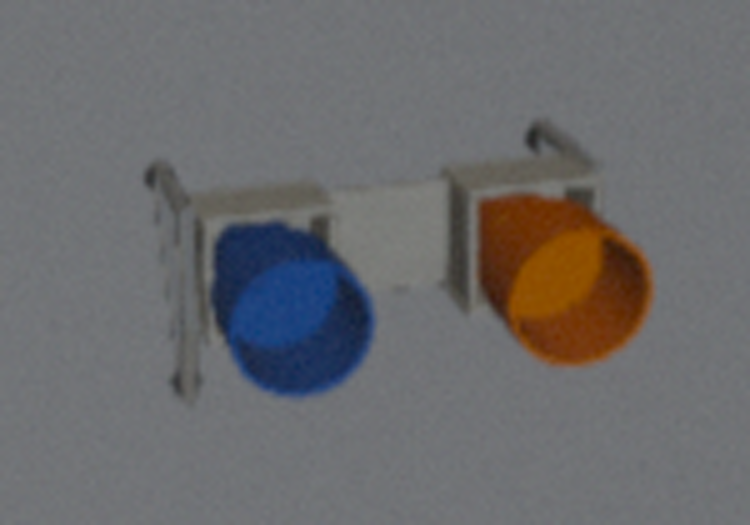

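```bash
cat > d.py <<'E'
# usage: d.py yawdeg x y z [x y z ...]: rows from the present pose; yaw = tool y from world y, ccw
import sys,numpy as np
from workcell import env
s=env.get_state(); R=s["tcp_rot"]; a=[float(v) for v in sys.argv[1:]]
th=np.degrees(np.arctan2(-R[0,1],R[1,1])); t=-(((a[0]-th)+90)%180-90)/180
print("t",s["time"],"pos",np.round(s["tcp_pos"],4),"yaw",round(th,2),"F",np.round(s["contact_force"],1),"gap",round(s["finger_gap"],3),"twist",round(t,4))
for i in range(1,len(a),3): print(np.round(R.T@(np.array(a[i:i+3])-s["tcp_pos"])/.4,4))
E
python3 d.py 7.5 .404 .164 .25
```

```text
t 2.95 pos [0.238  0.5234 0.2313] yaw -24.45 F [ 0.7  0.3 -0.5] gap 1.0 twist -0.1775
[-0.7497 -0.6462 -0.0468]
```

```bash
python3 -m inch '{"delta_pos":[[-0.75,-0.646,-0.047],[-0.75,-0.646,-0.047],[-0.75,-0.646,-0.047],[-0.75,-0.646,-0.047],[-0.75,-0.646,-0.047],[-0.75,-0.646,-0.047],[-0.75,-0.646,-0.047],[-0.75,-0.646,-0.047]],"twist":[-0.1775,-0.1775,-0.1775,-0.1775,-0.1775,-0.1775,-0.1775,-0.1775]}' 1 20; python3 d.py 7.5 .5698 -.195 .23
```

```text
time: 3.75
tcp_pos: [0.3989, 0.1747, 0.25]
tcp_rot: [[-0.991, -0.131, 0.001], [-0.131, 0.991, 0.0], [-0.001, 0.0, -1.0]]
contact_force: [0.4, 0.6, 0.1]
finger_gap: 1.003
gripper_force: 0.0
t 3.75 pos [0.3989 0.1747 0.25  ] yaw 7.52 F [0.4 0.6 0.1] gap 1.003 twist 0.0001
[-0.3025 -0.9722  0.0502]
```

```bash
python3 -m inch '{"delta_pos":[[-0.31,-0.945,0.05],[-0.31,-0.945,0.05],[-0.31,-0.945,0.05],[-0.31,-0.945,0.05],[-0.31,-0.945,0.05],[-0.31,-0.945,0.05],[-0.31,-0.945,0.05],[-0.31,-0.945,0.05]],"twist":[0,0,0,0,0,0,0,0]}'; python3 d.py 7.5 .5698 -.195 .23
```

```text
time: 4.55
tcp_pos: [0.5713, -0.1844, 0.2294]
tcp_rot: [[-0.992, -0.13, 0.0], [-0.13, 0.992, -0.0], [-0.0, -0.0, -1.0]]
contact_force: [0.3, -0.3, 0.1]
finger_gap: 1.0
gripper_force: 0.0
t 4.55 pos [ 0.5713 -0.1844  0.2294] yaw 7.46 F [ 0.3 -0.3  0.1] gap 1.0 twist -0.0002
[ 0.0072 -0.0259 -0.0016]
```

```bash
python3 m1.py | grep err; python3 d.py 7.5 .5698 -.195 .13 .5698 -.195 .073
```

```text
green [ 0.6632 -0.0123] err 0.178
blue [ 0.6063 -0.1913  0.0361] err 1.595
orange [ 0.6223 -0.3088  0.0361] err 0.722
t 5.25 pos [ 0.5707 -0.1816  0.2298] yaw 7.54 F [ 0.   0.  -1.2] gap 1.002 twist 0.0002
[ 0.0069 -0.0329  0.2495]
[ 0.0069 -0.0328  0.392 ]Traceback (most recent call last):
  File "m1.py", line 15, in <module>
    print("tape",[np.round(ray(p,nets.spot_in(p,"tape_roll")[0]["xy"],.01)[:2],3) for p in P])
                                 ~~~~~~~~~~~~~~~~~~~~~~~~~~~^^^
IndexError: list index out of range
```

```bash
python3 -m inch '{"delta_pos":[[0.007,-0.033,0.1],[0.007,-0.033,0.2],[0.007,-0.033,0.28],[0.007,-0.033,0.34],[0.007,-0.033,0.392],[0.007,-0.033,0.392],[0.007,-0.033,0.392],[0.007,-0.033,0.392]],"twist":[0,0,0,0,0,0,0,0]}' 1 20
python3 - <<'E'
from h import *
P=shots()
ims=[P[0]["frame"][150:310,220:400],P[1]["frame"][100:260,240:420]]
cv2.imwrite("pics/g1.png",np.hstack([cv2.resize(i[:,:,::-1],None,fx=2.2,fy=2.2) for i in ims]))
E
```

```text
time: 6.05
tcp_pos: [0.5707, -0.1961, 0.0744]
tcp_rot: [[-0.991, -0.131, 0.002], [-0.131, 0.991, -0.001], [-0.002, -0.002, -1.0]]
contact_force: [-0.2, 0.1, 0.9]
finger_gap: 1.002
gripper_force: 0.0
```

View pics/g1.png

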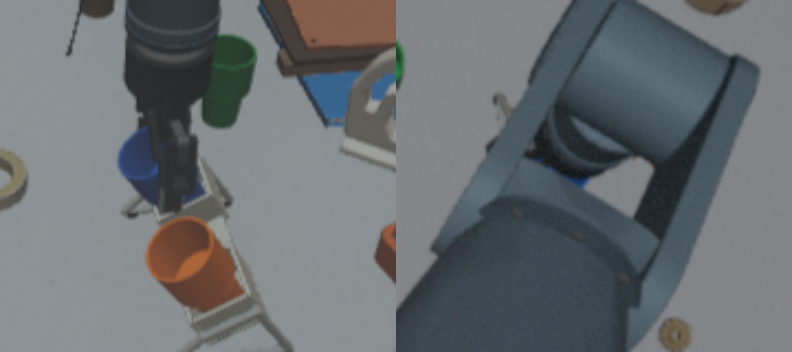

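The fingers straddle the blue collar, with the near finger at crop (172,170) and no contact. Closing.

```bash
python3 -m inch '{"delta_pos":[[0,0,0],[0,0,0],[0,0,0],[0,0,0],[0,0,0],[0,0,0],[0,0,0],[0,0,0]],"twist":[0,0,0,0,0,0,0,0]}' 0 25; python3 d.py 7.5 .5560 -.197 .0993 .590 -.193 .1233
```

```text
time: 6.95
tcp_pos: [0.57, -0.1958, 0.0739]
tcp_rot: [[-0.991, -0.131, 0.001], [-0.131, 0.991, -0.001], [-0.001, -0.001, -1.0]]
contact_force: [-1.7, 0.3, 5.1]
finger_gap: 0.737
gripper_force: 26.1
t 6.95 pos [ 0.57   -0.1958  0.0739] yaw 7.5 F [-1.7  0.3  5.1] gap 0.737 twist -0.0
[ 0.0351  0.0016 -0.0636]
[-0.0505  0.0003 -0.1236]
```

```bash
python3 -m inch '{"delta_pos":[[0.019,0,-0.033],[0.0375,0,-0.065],[0.0375,0,-0.065],[0.02,0,-0.077],[0.003,0,-0.089],[-0.015,0,-0.101],[-0.033,0,-0.113],[-0.05,0,-0.125]],"twist":[0,0,0,0,0,0,0,0]}'
cat > tilt.py <<'E'
import sys
from h import *
c=sys.argv[1]; s=env.get_state(); p=imaging.snapshot("scene")
n=nets.spot_in(p,c+"_cup"); m=cmask(p,c,n[0]["xy"] if n else None)
cv2.imwrite(f"pics/{sys.argv[2]}.png",cv2.resize(p["frame"][120:320,200:420,::-1],None,fx=2.5,fy=2.5))
print(n[:1],s["tcp_pos"],s["finger_gap"],s["contact_force"])
E
python3 tilt.py blue t1
```

```text
time: 7.75
tcp_pos: [0.59, -0.1925, 0.1224]
tcp_rot: [[-0.991, -0.131, -0.001], [-0.131, 0.991, 0.0], [0.001, 0.001, -1.0]]
contact_force: [-2.3, -0.0, -3.0]
finger_gap: 0.729
gripper_force: 27.8
[{'xy': [299.0, 217.8], 'confidence': 0.75}] [ 0.5899921  -0.19253933  0.12237956] 0.7292754005015787 [-2.34199756 -0.02925043 -2.96773937]
```

View pics/t1.png

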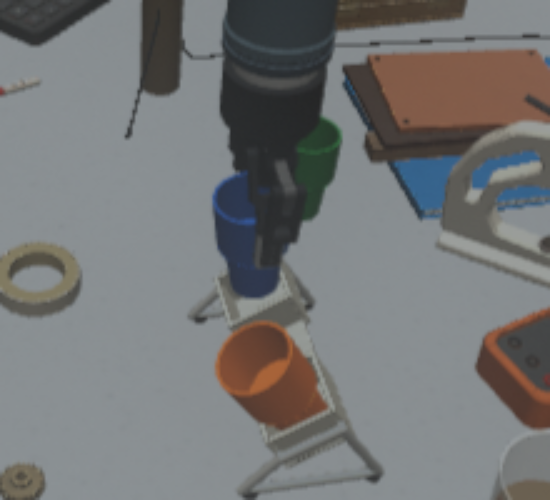

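Blue is out of the pocket and nearly upright, with its foot at crop (254,290) still against the lip and a small lean left. I'll push 10 mm more and measure the tilt numerically.

```bash
cat > tilt.py <<'E'
import sys
from h import *
c=sys.argv[1]; s=env.get_state(); p=imaging.snapshot("scene")
n=nets.spot_in(p,c+"_cup"); m=cmask(p,c,n[0]["xy"] if n else None)
hs=cv2.cvtColor(p["frame"],cv2.COLOR_RGB2HSV)
ig=((hs[...,2]<70)&(m==0)).astype(np.uint8); ig=cv2.dilate(cv2.morphologyEx(ig,cv2.MORPH_OPEN,np.ones((2,2))),np.ones((5,5)))
R=s["tcp_rot"]; fx=-R[:,0]  # rack x
g=s["tcp_pos"]+np.array([0,0,.025])
ok=cv2.resize(1-ig,None,fx=S,fy=S,interpolation=0)>0; M=cv2.resize(m,None,fx=S,fy=S)>127
def f(x):
    a=-np.sin(x[0])*fx+np.cos(x[0])*np.array([0,0,1]); return g+fx*x[1]-a*x[2]+R[:,1]*0,a
def cost(x):
    d=np.logical_xor(render(p,*f(x))>0,M)&ok; return d.sum()/M.sum()
best=min((minimize(cost,[t,0,h],method="Nelder-Mead",options=dict(initial_simplex=[[t,0,h],[t+.1,0,h],[t,.006,h],[t,0,h+.008]],xatol=1e-4,fatol=1e-4)) for t in (0,.25) for h in (.07,.08)),key=lambda r:r.fun)
t,dx,h=best.x; print("tilt deg",round(np.degrees(t),1),"dx",round(dx,4),"h",round(h,4),"err",round(best.fun,3),"foot",np.round(f(best.x)[0],4), "t",s["time"])
E
python3 tilt.py blue
python3 -m inch '{"delta_pos":[[-0.013,0,-0.005],[-0.025,0,-0.01],[-0.025,0,-0.01],[-0.025,0,-0.01],[-0.025,0,-0.01],[-0.025,0,-0.01],[-0.025,0,-0.01],[-0.025,0,-0.01]],"twist":[0,0,0,0,0,0,0,0]}' ; python3 tilt.py blue
```

```text
tilt deg 3.9 dx -0.0046 h 0.0691 err 0.057 foot [ 0.591  -0.1928  0.0794] t 7.85
time: 8.75
tcp_pos: [0.5994, -0.1917, 0.1267]
tcp_rot: [[-0.991, -0.13, 0.0], [-0.13, 0.991, -0.0], [-0.0, -0.0, -1.0]]
contact_force: [-2.4, 0.2, -0.3]
finger_gap: 0.733
gripper_force: 27.8
tilt deg -3.6 dx -0.0058 h 0.0688 err 0.071 foot [ 0.5893 -0.193   0.0831] t 8.75
```

```bash
python3 d.py 7.5 .5994 -.1917 .195 .6715 -.0113 .195
```

```text
t 8.85 pos [ 0.5994 -0.1917  0.1267] yaw 7.49 F [-2.   0.2 -0.8] gap 0.731 twist -0.0
[-1.000e-04 -0.000e+00 -1.707e-01]
[-0.2376  0.4236 -0.1707]
```

```bash
python3 -m inch '{"delta_pos":[[0,0,-0.06],[0,0,-0.17],[-0.05,0.09,-0.17],[-0.11,0.19,-0.17],[-0.16,0.29,-0.17],[-0.21,0.37,-0.17],[-0.23,0.41,-0.17],[-0.2376,0.4236,-0.17]],"twist":[0,0,0,0,0,0,0,0]}' - 30; python3 -m inch '{"delta_pos":[[0,0,0],[0,0,0],[0,0,0],[0,0,0],[0,0,0],[0,0,0],[0,0,0],[0,0,0]],"twist":[0,0,0,0,0,0,0,0]}' >/dev/null; python3 tilt.py blue;python3 - <<'E'
from h import *
P=shots()
ims=[P[0]["frame"][90:230,240:400],P[1]["frame"][70:210,150:310]]
cv2.imwrite("pics/o1.png",np.hstack([cv2.resize(i[:,:,::-1],None,fx=2.5,fy=2.5) for i in ims]))
E
```

```text
time: 9.65
tcp_pos: [0.6721, -0.0092, 0.1947]
tcp_rot: [[-0.991, -0.133, 0.001], [-0.133, 0.991, 0.0], [-0.001, 0.0, -1.0]]
contact_force: [0.3, -0.4, -1.7]
finger_gap: 0.726
gripper_force: 33.2
tilt deg -0.0 dx -0.0047 h 0.0702 err 0.052 foot [ 0.6667 -0.0119  0.1494] t 10.45
```

View pics/o1.png

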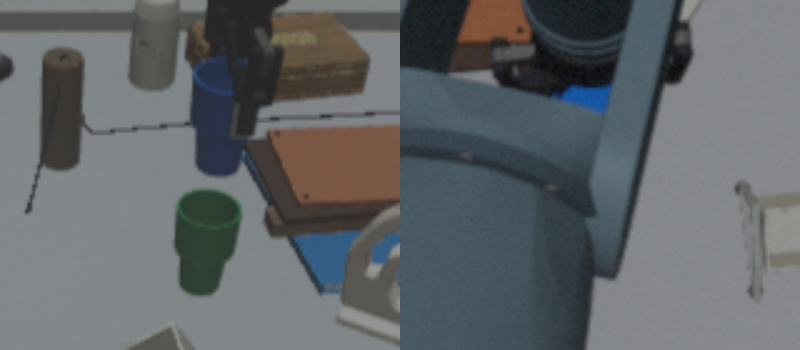

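Blue hangs upright (tilt about 0) above green, foot at crop (218,165) and green mouth at (207,210). Lowering to just above the seat.

```bash
python3 -m inch '{"delta_pos":[[0.004,0,0.06],[0.008,0,0.11],[0.008,0,0.14],[0.008,0,0.165],[0.008,0,0.19],[0.008,0,0.21],[0.008,0,0.228],[0.008,0,0.232]],"twist":[0,0,0,0,0,0,0,0]}'; python3 tilt.py blue; python3 d.py 7.5 .667 -.0108 .095
```

```text
time: 11.45
tcp_pos: [0.6679, -0.0116, 0.1009]
tcp_rot: [[-0.991, -0.13, -0.001], [-0.13, 0.991, 0.0], [0.001, 0.0, -1.0]]
contact_force: [-0.6, -0.1, -1.5]
finger_gap: 0.734
gripper_force: 33.2
tilt deg 3.5 dx -0.0051 h 0.0727 err 0.034 foot [ 0.6673 -0.0117  0.0534] t 11.45
t 11.55 pos [ 0.6683 -0.0117  0.1017] yaw 7.49 F [-0.5 -0.1 -0.8] gap 0.729 twist -0.0
[0.003  0.0026 0.0168]
```

```bash
python3 -m inch '{"delta_pos":[[0.003,0,0.002],[0.006,0,0.004],[0.006,0,0.006],[0.006,0,0.008],[0.006,0,0.009],[0.006,0,0.01],[0.006,0,0.01],[0.006,0,0.01]],"twist":[0,0,0,0,0,0,0,0]}'; python3 tilt.py blue
```

```text
time: 12.35
tcp_pos: [0.6667, -0.0121, 0.0989]
tcp_rot: [[-0.991, -0.13, 0.002], [-0.13, 0.991, -0.0], [-0.002, -0.001, -1.0]]
contact_force: [0.3, -0.8, 5.9]
finger_gap: 0.729
gripper_force: 33.3
tilt deg 5.8 dx -0.0046 h 0.0724 err 0.059 foot [ 0.6694 -0.0117  0.0518] t 12.35
```

```bash
python3 -m inch '{"delta_pos":[[0,0,0],[0,0,0],[0,0,0],[0,0,0],[0,0,0],[0,0,-0.01],[0,0,-0.06],[0,0,-0.2]],"twist":[0,0,0,0,0,0,0,0]}' 1
cat > stack.py <<'E'
import sys
from h import *
P=shots(); s=env.get_state(); print(s["time"],s["tcp_pos"])
for c in sys.argv[2:]:
    p=P[0]; n=nets.spot_in(p,c+"_cup"); m=cmask(p,c,n[0]["xy"] if n else None)
    h=0 if c=="green" else .05 if c=="blue" else .1
    h0=0 if c=="green" else 47
    x,e=fit([(p,m)],[.6635,-.0123],lambda x:((x[0],x[1],h),(0,0,1)),h0=h0)
    y,e2=fit([(p,m)],[.6635,0,h],lambda x:((x[0],-.0123,x[2]),(np.sin(x[1]),0,np.cos(x[1]))),h0=h0)
    print(c,np.round(x,4),round(e,3),"| x,tilt,z",np.round(y,4),round(e2,3))
ims=[P[0]["frame"][90:230,240:400],P[1]["frame"][70:210,150:310]]
cv2.imwrite(f"pics/{sys.argv[1]}.png",np.hstack([cv2.resize(i[:,:,::-1],None,fx=2.5,fy=2.5) for i in ims]))
E
python3 stack.py s1 green blue
```

```text
time: 13.25
tcp_pos: [0.6624, -0.0114, 0.1672]
tcp_rot: [[-0.991, -0.13, -0.01], [-0.13, 0.991, 0.002], [0.01, 0.003, -1.0]]
contact_force: [1.1, 0.3, -1.2]
finger_gap: 1.0
gripper_force: 0.0
13.35 [ 0.67033788 -0.01270906  0.18019418]
green [ 0.6629 -0.0094] 0.67 | x,tilt,z [ 0.6618  0.0171 -0.0124] 0.657
blue [ 0.6637 -0.01  ] 0.238 | x,tilt,z [0.6633 0.0043 0.0516] 0.24
```

View pics/s1.png

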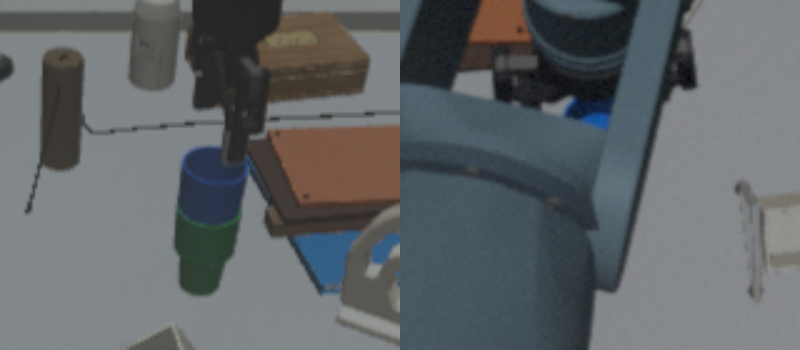

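Blue is nested in green: its collar shows at crop (212,185) and the rim of green at (207,215), both upright. Now orange.

```bash
python3 d.py 7.5 .583 -.314 .23 .583 -.314 .0745
```

```text
t 13.45 pos [ 0.6673 -0.0122  0.1745] yaw 7.5 F [ 0.7 -0.7 -1.3] gap 1.002 twist 0.0
[ 0.3069 -0.7207 -0.1392]
[ 0.3086 -0.7201  0.2496]
```

```bash
python3 -m inch '{"delta_pos":[[0,0,-0.1],[0.06,-0.14,-0.14],[0.12,-0.28,-0.14],[0.18,-0.42,-0.14],[0.24,-0.56,-0.14],[0.29,-0.67,-0.14],[0.307,-0.72,-0.14],[0.307,-0.72,-0.14]],"twist":[0,0,0,0,0,0,0,0]}' 1 25; python3 stack.py s2 green blue >/dev/null; python3 d.py 7.5 .583 -.314 .0745
```

```text
time: 14.25
tcp_pos: [0.5792, -0.3181, 0.2262]
tcp_rot: [[-0.992, -0.126, -0.002], [-0.126, 0.992, -0.0], [0.002, 0.0, -1.0]]
contact_force: [0.6, 0.4, 0.1]
finger_gap: 0.998
gripper_force: 0.0
t 14.45 pos [ 0.5816 -0.3125  0.2267] yaw 7.48 F [ 0.7  0.6 -0.2] gap 0.997 twist -0.0001
[-0.0035 -0.0049  0.3806]
```

```bash
python3 -m inch '{"delta_pos":[[-0.003,-0.004,0.1],[-0.003,-0.004,0.2],[-0.003,-0.004,0.28],[-0.003,-0.004,0.34],[-0.003,-0.004,0.38],[-0.003,-0.004,0.38],[-0.003,-0.004,0.38],[-0.003,-0.004,0.38]],"twist":[0,0,0,0,0,0,0,0]}' 1 25;  python3 -m inch '{"delta_pos":[[0,0,0],[0,0,0],[0,0,0],[0,0,0],[0,0,0],[0,0,0],[0,0,0],[0,0,0]],"twist":[0,0,0,0,0,0,0,0]}' 0 25
```

```text
time: 15.25
tcp_pos: [0.5845, -0.3154, 0.0779]
tcp_rot: [[-0.991, -0.131, 0.003], [-0.131, 0.991, -0.002], [-0.002, -0.002, -1.0]]
contact_force: [0.2, 0.6, -0.2]
finger_gap: 1.004
gripper_force: 0.0
time: 16.05
tcp_pos: [0.5837, -0.3155, 0.0777]
tcp_rot: [[-0.991, -0.13, 0.001], [-0.13, 0.991, -0.001], [-0.001, -0.001, -1.0]]
contact_force: [-1.9, 1.3, 5.5]
finger_gap: 0.731
gripper_force: 26.3
```

```bash
python3 -m inch '{"delta_pos":[[0.019,0,-0.033],[0.0375,0,-0.065],[0.0375,0,-0.065],[0.02,0,-0.077],[0.003,0,-0.089],[-0.015,0,-0.101],[-0.033,0,-0.113],[-0.05,0,-0.125]],"twist":[0,0,0,0,0,0,0,0]}'; python3 tilt.py orange
python3 -m inch '{"delta_pos":[[-0.013,0,-0.005],[-0.025,0,-0.01],[-0.025,0,-0.01],[-0.025,0,-0.01],[-0.025,0,-0.01],[-0.025,0,-0.01],[-0.025,0,-0.01],[-0.025,0,-0.01]],"twist":[0,0,0,0,0,0,0,0]}' ; python3 tilt.py orange
```

```text
time: 16.85
tcp_pos: [0.6036, -0.3119, 0.1256]
tcp_rot: [[-0.991, -0.131, -0.001], [-0.131, 0.991, 0.001], [0.001, 0.001, -1.0]]
contact_force: [-2.1, -0.2, -2.7]
finger_gap: 0.738
gripper_force: 27.8
tilt deg 6.8 dx -0.0036 h 0.0737 err 0.066 foot [ 0.6086 -0.3112  0.0773] t 16.85
time: 17.75
tcp_pos: [0.6129, -0.311, 0.1298]
tcp_rot: [[-0.991, -0.13, 0.0], [-0.13, 0.991, 0.0], [-0.0, 0.0, -1.0]]
contact_force: [-1.8, 0.5, -0.8]
finger_gap: 0.736
gripper_force: 27.8
tilt deg 0.6 dx -0.0052 h 0.0744 err 0.059 foot [ 0.6084 -0.3116  0.0805] t 17.75
```

```bash
python3 stack.py s3 blue; python3 d.py 7.5 .668 -.011 .235
```

```text
17.95 [ 0.61288874 -0.31104447  0.12984916]
blue [-0.485   1.3804] 0.0 | x,tilt,z [ 1.3146  0.3011 -1.1478] 0.0
t 18.0 pos [ 0.6129 -0.3111  0.1299] yaw 7.49 F [-1.9  0.7 -0.8] gap 0.739 twist -0.0
[-0.2344  0.7258 -0.2629]
```

```bash
python3 -m inch '{"delta_pos":[[0,0,-0.08],[0,0,-0.19],[0,0.05,-0.26],[-0.05,0.16,-0.263],[-0.09,0.28,-0.263],[-0.12,0.38,-0.263],[-0.14,0.44,-0.263],[-0.15,0.46,-0.263]],"twist":[0,0,0,0,0,0,0,0]}' - 30; python3 tilt.py orange; python3 stack.py s3 green blue; python3 d.py 7.5 .668 -.011 .235
```

```text
time: 18.8
tcp_pos: [0.6493, -0.1178, 0.2357]
tcp_rot: [[-0.991, -0.134, 0.002], [-0.134, 0.991, 0.0], [-0.002, -0.0, -1.0]]
contact_force: [-0.9, -0.4, -0.3]
finger_gap: 0.728
gripper_force: 33.1
tilt deg -0.6 dx -0.0049 h 0.0751 err 0.017 foot [ 0.6437 -0.1186  0.1856] t 18.8
19.0 [ 0.64852554 -0.12206071  0.23515794]
green [ 0.6639 -0.0098] 0.709 | x,tilt,z [ 0.6624  0.0183 -0.0089] 0.695
blue [ 0.6614 -0.0112] 6.081 | x,tilt,z [0.6507 0.0191 0.04  ] 6.004
t 19.1 pos [ 0.6483 -0.1226  0.235 ] yaw 7.39 F [ 0.6  0.  -1.1] gap 0.733 twist -0.0006
[-8.480e-02  2.703e-01 -2.000e-04]
```

View pics/s3.png

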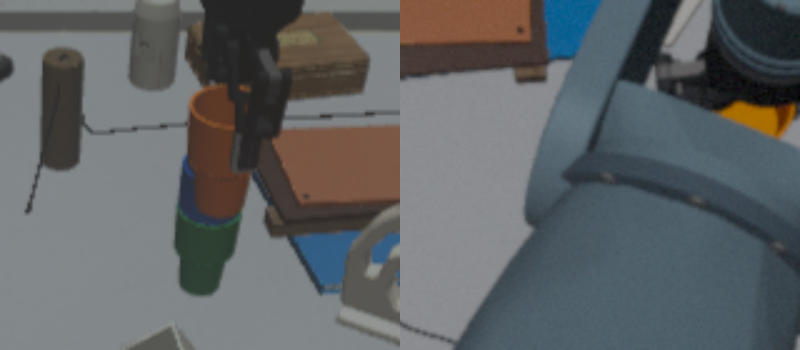

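Orange is upright in the grip at crop (222,140). The stack stands behind it unchanged. Moving over.

```bash
python3 -m inch '{"delta_pos":[[-0.03,0.1,0],[-0.06,0.19,0],[-0.08,0.25,0],[-0.085,0.271,0],[-0.085,0.271,0],[-0.085,0.271,0],[-0.085,0.271,0],[-0.085,0.271,0]],"twist":[0,0,0,0,0,0,0,0]}'; python3 tilt.py orange; python3 stack.py s4 blue;  python3 d.py 7.5 .668 -.011 .152
```

```text
time: 19.9
tcp_pos: [0.6679, -0.0104, 0.2351]
tcp_rot: [[-0.992, -0.129, 0.0], [-0.129, 0.992, -0.0], [-0.0, -0.0, -1.0]]
contact_force: [0.9, 0.0, -0.5]
finger_gap: 0.728
gripper_force: 33.2
tilt deg 2.4 dx -0.0061 h 0.0743 err 0.036 foot [ 0.6649 -0.0108  0.1858] t 19.9
20.1 [ 0.66793703 -0.00945431  0.23505151]
blue [ 0.6642 -0.01  ] 0.132 | x,tilt,z [0.6632 0.0037 0.0501] 0.134
t 20.15 pos [ 0.6679 -0.0092  0.2351] yaw 7.47 F [ 0.4  0.3 -1.1] gap 0.733 twist -0.0002
[ 0.0004 -0.0044  0.2077]
```

```bash
python3 -m inch '{"delta_pos":[[0,-0.002,0.05],[0,-0.002,0.09],[0,-0.002,0.12],[0,-0.002,0.145],[0,-0.002,0.165],[0,-0.002,0.18],[0,-0.002,0.193],[0,-0.002,0.196]],"twist":[0,0,0,0,0,0,0,0]}'; python3 -m inch '{"delta_pos":[[0,0,0.002],[0,0,0.004],[0,0,0.006],[0,0,0.008],[0,0,0.01],[0,0,0.012],[0,0,0.012],[0,0,0.012]],"twist":[0,0,0,0,0,0,0,0]}'; python3 tilt.py orange
```

```text
time: 20.95
tcp_pos: [0.668, -0.0097, 0.1562]
tcp_rot: [[-0.991, -0.13, -0.0], [-0.13, 0.991, -0.0], [0.0, 0.0, -1.0]]
contact_force: [-0.2, 0.6, -0.0]
finger_gap: 0.733
gripper_force: 33.2
time: 21.75
tcp_pos: [0.669, -0.0099, 0.1533]
tcp_rot: [[-0.991, -0.13, 0.003], [-0.13, 0.991, -0.001], [-0.002, -0.001, -1.0]]
contact_force: [-0.9, -1.1, 5.1]
finger_gap: 0.733
gripper_force: 33.4
tilt deg 53.0 dx -0.0126 h 0.0829 err 0.175 foot [ 0.7221 -0.0029  0.1286] t 21.75
```

```bash
python3 stack.py s5 blue
```

```text
21.95 [ 0.66899826 -0.00991535  0.15330717]
blue [ 0.6626 -0.0092] 0.966 | x,tilt,z [0.6625 0.0091 0.0425] 0.958
```

View pics/s5.png

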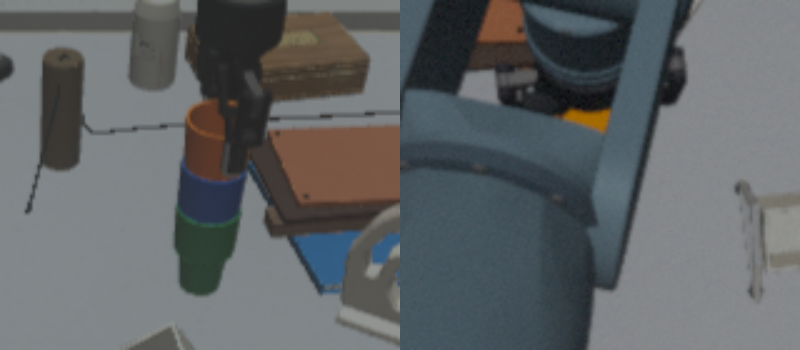

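Orange sits in blue with its collar at crop (213,140), and the stack is straight. Releasing.

```bash
python3 -m inch '{"delta_pos":[[0,0,0],[0,0,0],[0,0,0],[0,0,0],[0,0,0],[0,0,-0.01],[0,0,-0.06],[0,0,-0.18]],"twist":[0,0,0,0,0,0,0,0]}' 1; python3 -m inch '{"delta_pos":[[0,0,-0.1],[0,0,-0.2],[0.1,0,-0.2],[0.2,0,-0.2],[0.3,0,-0.2],[0.4,0,-0.2],[0.5,0,-0.2],[0.5,0,-0.2]],"twist":[0,0,0,0,0,0,0,0]}'; python3 stack.py s6 green blue orange
```

```text
time: 22.8
tcp_pos: [0.665, -0.0092, 0.2193]
tcp_rot: [[-0.991, -0.13, -0.01], [-0.13, 0.991, 0.002], [0.01, 0.003, -1.0]]
contact_force: [-0.3, 0.2, 0.1]
finger_gap: 1.003
gripper_force: 0.0
time: 23.6
tcp_pos: [0.4661, -0.0356, 0.3039]
tcp_rot: [[-0.992, -0.13, -0.001], [-0.13, 0.992, -0.0], [0.001, -0.0, -1.0]]
contact_force: [0.8, -0.4, -0.3]
finger_gap: 0.999
gripper_force: 0.0
23.7 [ 0.46976093 -0.03595684  0.30483035]
green [ 0.6627 -0.0108] 0.693 | x,tilt,z [ 0.6605  0.017  -0.0136] 0.678
blue [ 0.6639 -0.0099] 1.025 | x,tilt,z [0.6623 0.0118 0.0423] 1.013
orange [ 0.6654 -0.0081] 0.062 | x,tilt,z [6.650e-01 2.000e-04 1.028e-01] 0.069
```

View pics/s6.png

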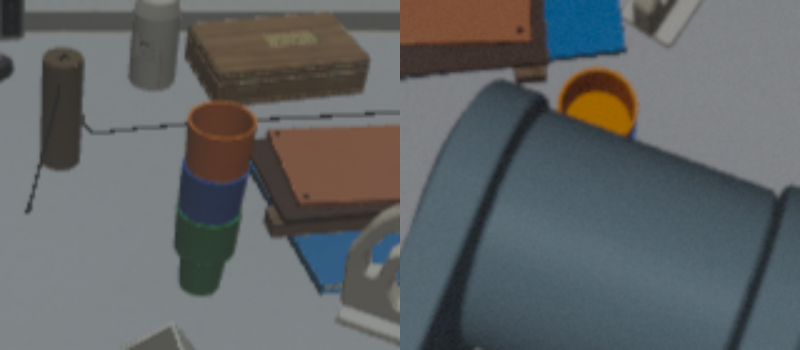

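Stack of three stands straight. I'll move the arm clear and check the orange seating (pitch about 50.5 mm) with both views.

```bash
python3 -m inch '{"delta_pos":[[0,0.1,0],[0,0.2,0],[0,0.3,0],[0,0.4,0],[0,0.5,0],[0,0.6,0],[0,0.7,0],[0,0.75,0]],"twist":[0,0,0,0,0,0,0,0]}' | head -2
python3 - <<'E'
from h import *
P=shots()
n=[nets.spot_in(p,"orange_cup") for p in P]; M=[cmask(p,"orange",(np.array([327,146]) if i==0 else np.array([229,112])),35) for i,p in enumerate(P)]
print([int((m>0).sum()) for m in M],[q[0]["xy"] for q in n])
x,e=fit(list(zip(P,M)),[.664,-.011,.1,0,0],lambda x:(x[:3],(x[3],x[4],1)),h0=47,step=.004)
print("orange x y z tilts",np.round(x,4),round(e,3))
# rim rows along the stack centre column: visible collar lengths in the scene view
for c in ("orange","blue","green"):
    m=cmask(P[0],c,(325,165),45); k=np.array([[.6635,-.0115-.03,0]]); 
    col=np.where(m>0)[1]; mid=int(np.median(col)); r=np.where(m[:,mid]>0)[0]; print(c,mid,r.min(),r.max())
for z in (.047,.0975,.148): print("front edge",z,proj(P[0],np.array([[.6635,-.0115-.0315,z]])))
print("brass",[np.round(ray(p,nets.spot_in(p,"brass_weight")[0]["xy"],z)[:2],3) for p,z in zip(P,(.065,.137))], "green net",[nets.spot_in(p,"green_cup")[:1] for p in P])
E
```

```text
time: 24.65
tcp_pos: [0.4305, 0.265, 0.3036]
[766, 452] [[326.7, 147.2], [230.9, 112.3]]
orange x y z tilts [ 0.6739 -0.0126  0.1034 -0.1323 -0.0058] 1.118
orange 328 129 162
blue 324 163 178
green 321 179 207
front edge 0.047 [[323.07417525 196.61422509]]
front edge 0.0975 [[325.42439555 180.30709006]]
front edge 0.148 [[327.92365459 162.96584141]]Traceback (most recent call last):
  File "<stdin>", line 12, in <module>
IndexError: list index out of range
```

```bash
python3 -m inch '{"delta_pos":[[0,0.1,0],[0,0.2,0],[0.1,0.3,0],[0.2,0.4,0],[0.3,0.5,0],[0.38,0.6,0],[0.38,0.65,0],[0.38,0.65,0]],"twist":[0,0,0,0,0,0,0,0]}' | head -2
cat > fin.py <<'E'
from h import *
P=shots()
M=[cmask(p,"orange",(327,146) if i==0 else (229,112),35) for i,p in enumerate(P)]
print([int((m>0).sum()) for m in M])
x,e=fit(list(zip(P,M)),[.664,-.011,.1,0,0],lambda x:(x[:3],(x[3]*.1,x[4]*.1,1)),h0=47,step=.004)
print("orange x y z tilts",np.round(x[:3],4),np.round(x[3:]*.1,4),round(e,3))
x,e=fit(list(zip(P,M)),[.664,-.011,.1],lambda x:(x[:3],(0,0,1)),h0=47,step=.004)
print("orange upright",np.round(x,4),round(e,3))
for p in P: print({c:[(np.round(d["xy"]),round(d["confidence"],2)) for d in nets.spot_in(p,c)[:1]] for c in ("brass_weight","green_cup","blue_cup","orange_cup")})
E
python3 fin.py
```

```text
time: 25.75
tcp_pos: [0.2442, 0.5019, 0.304]
[766, 460]
orange x y z tilts [ 0.6642 -0.0127  0.1028] [ 0.0015 -0.0015] 1.198
orange upright [ 0.6638 -0.013   0.1025] 1.198
{'brass_weight': [(array([264., 133.]), 0.89)], 'green_cup': [], 'blue_cup': [(array([323., 170.]), 0.84)], 'orange_cup': [(array([329., 148.]), 0.85)]}
{'brass_weight': [(array([126., 186.]), 0.73)], 'green_cup': [(array([229., 141.]), 0.47)], 'blue_cup': [(array([230., 137.]), 0.58)], 'orange_cup': [(array([229., 114.]), 0.68)]}
```

```bash
cat > fin2.py <<'E'
from h import *
P=shots(); q=P[1]
h=cv2.cvtColor(q["frame"],cv2.COLOR_RGB2HSV)
k=np.zeros((384,512),np.uint8); cv2.circle(k,(229,114),34,255,-1)
m=cv2.inRange(h,(2,110,30),(22,255,255))&k; m=cv2.morphologyEx(m,cv2.MORPH_OPEN,np.ones((2,2)))
ys,xs=np.where(m>0); print("orange px",len(xs),"bbox",xs.min(),xs.max(),ys.min(),ys.max())
H=np.zeros_like(m); cv2.fillConvexPoly(H,cv2.convexHull(np.c_[xs,ys].astype(np.int32)),255)
M=[cmask(P[0],"orange",(327,146),35),H]
x,e=fit(list(zip(P,M)),[.664,-.011,.1],lambda x:(x[:3],(0,0,1)),h0=47,step=.004); print("upright",np.round(x,4),round(e,3))
x,e=fit(list(zip(P,M)),[.664,-.011,.1,0,0],lambda x:(x[:3],(x[3]*.1,x[4]*.1,1)),h0=47,step=.004); print("tilts",np.round(x[:3],4),np.round(x[3:]*.1,4),round(e,3))
x,e=fit([(q,H)],[.664,-.011],lambda x:((x[0],x[1],.101),(0,0,1)),h0=47,step=.004); print("top only",np.round(x,4),round(e,3))
E
python3 fin2.py
```

```text
orange px 879 bbox 214 245 98 132
upright [ 0.6633 -0.0148  0.1039] 0.167
tilts [ 0.6634 -0.0145  0.1039] [0.0027 0.0003] 0.168
top only [ 0.6627 -0.0149] 0.084
```

Run:
```python
from h import *
P=shots()
for p,n in zip(P,("scene0","top0")): p["frame"]=cv2.imread(f"pics/{n}.png")[:,:,::-1].copy()
M=[cmask(P[0],"green",(320,185)),cmask(P[1],"green",(229,130))]
for i in (0,1):
    x,e=fit([(P[i],M[i])],[.664,-.011],lambda x:((x[0],x[1],0),(0,0,1)),step=.004); print(i,np.round(x,4),round(e,3))
x,e=fit(list(zip(P,M)),[.664,-.011,0],lambda x:(x[:3],(0,0,1)),step=.004); print("green free z",np.round(x,4),round(e,3))
```

```text
0 [ 0.664  -0.0102] 0.117
1 [ 0.6638 -0.0124] 0.073
green free z [ 0.6638 -0.0122 -0.    ] 0.194
```

Orange reads about 2–3 mm high and off in y compared with green, so I'll press its rim gently with part-closed fingers to make sure it is home.

```bash
python3 d.py 7.5 .46 .24 .304; python3 -m inch '{"delta_pos":[[-0.1,-0.1,0],[-0.2,-0.2,0],[-0.3,-0.3,0],[-0.4,-0.4,0],[-0.5,-0.5,0],[-0.6,-0.6,0],[-0.6,-0.6,0],[-0.6,-0.6,0]],"twist":[0,0,0,0,0,0,0,0]}' 0.61 20; python3 d.py 7.5 .6635 -.0125 .26
```

```text
t 26.45 pos [0.2462 0.4995 0.3039] yaw 7.48 F [-0.1  0.3 -0.4] gap 0.999 twist -0.0001
[-4.456e-01 -7.128e-01 -3.000e-04]
time: 27.25
tcp_pos: [0.5188, 0.2893, 0.3033]
tcp_rot: [[-0.992, -0.125, 0.001], [-0.125, 0.992, -0.001], [-0.001, -0.001, -1.0]]
contact_force: [-0.4, 0.5, 0.5]
finger_gap: 0.609
gripper_force: 0.0
t 27.25 pos [0.5188 0.2893 0.3033] yaw 7.18 F [-0.4  0.5  0.5] gap 0.609 twist -0.0018
[-0.2645 -0.7937  0.1095]
```

```bash
python3 -m inch '{"delta_pos":[[-0.03,-0.1,0],[-0.06,-0.2,0],[-0.1,-0.3,0],[-0.14,-0.42,0],[-0.18,-0.54,0],[-0.22,-0.66,0.05],[-0.25,-0.75,0.1],[-0.265,-0.79,0.11]],"twist":[0,0,0,0,0,0,0,0]}' >/dev/null; python3 d.py 7.5 .6635 -.0125 .212
```

```text
t 28.05 pos [ 0.661  -0.0095  0.2562] yaw 7.33 F [-0.3  0.2 -0.9] gap 0.605 twist -0.0009
[-0.0058 -0.0084  0.1105]
```

```bash
python3 -m inch '{"delta_pos":[[-0.006,-0.008,0.02],[-0.006,-0.008,0.05],[-0.006,-0.008,0.08],[-0.006,-0.008,0.1],[-0.006,-0.008,0.11],[-0.006,-0.008,0.11],[-0.006,-0.008,0.11],[-0.006,-0.008,0.11]],"twist":[0,0,0,0,0,0,0,0]}'; python3 d.py 7.5 .6635 -.0125 .205
```

```text
time: 28.85
tcp_pos: [0.6648, -0.0093, 0.2166]
tcp_rot: [[-0.991, -0.131, 0.001], [-0.131, 0.991, -0.0], [-0.001, -0.0, -1.0]]
contact_force: [-0.2, -1.1, 0.2]
finger_gap: 0.614
gripper_force: 0.0
t 28.85 pos [ 0.6648 -0.0093  0.2166] yaw 7.51 F [-0.2 -1.1  0.2] gap 0.614 twist 0.0
[ 0.0042 -0.0075  0.029 ]
```

```bash
python3 -m inch '{"delta_pos":[[0.002,-0.007,0.006],[0.002,-0.007,0.014],[0.002,-0.007,0.02],[0.002,-0.007,0.026],[0.002,-0.007,0.032],[0.002,-0.007,0.036],[0.002,-0.007,0.04],[0.002,-0.007,0.04]],"twist":[0,0,0,0,0,0,0,0]}'|sed -n '1,2p;4p'; python3 -m inch '{"delta_pos":[[0,0,0.002],[0,0,0.004],[0,0,0.006],[0,0,0.008],[0,0,0.01],[0,0,0.01],[0,0,0.01],[0,0,0.01]],"twist":[0,0,0,0,0,0,0,0]}'|sed -n '1,2p;4p'
```

```text
time: 29.65
tcp_pos: [0.6638, -0.0122, 0.1995]
contact_force: [-1.2, 0.5, 0.3]
time: 30.45
tcp_pos: [0.664, -0.0123, 0.1959]
contact_force: [-0.3, 0.7, 0.3]
```

```bash
python3 -m inch '{"delta_pos":[[0,0,0.003],[0,0,0.005],[0,0,0.007],[0,0,0.009],[0,0,0.01],[0,0,0.01],[0,0,0.01],[0,0,0.01]],"twist":[0,0,0,0,0,0,0,0]}'|sed -n '1,2p;4p'
```

```text
time: 31.25
tcp_pos: [0.665, -0.012, 0.1937]
contact_force: [-0.2, 1.2, 8.5]
```

```bash
python3 -m inch '{"delta_pos":[[0,0,0.002],[0,0,0.003],[0,0,0.004],[0,0,0.004],[0,0,0.004],[0,0,0.002],[0,0,0],[0,0,-0.01]],"twist":[0,0,0,0,0,0,0,0]}'|sed -n '1,2p;4p';  python3 -m inch '{"delta_pos":[[0,0,-0.02],[0,0,-0.06],[0,0,-0.12],[0,0,-0.2],[0,0.1,-0.25],[0,0.22,-0.25],[0,0.34,-0.25],[0,0.45,-0.25]],"twist":[0,0,0,0,0,0,0,0]}'|sed -n '1,2p;4p'; python3 -m inch '{"delta_pos":[[0.1,0.1,0],[0.2,0.2,0],[0.3,0.3,0],[0.4,0.4,0],[0.5,0.5,0],[0.6,0.6,0],[0.7,0.7,0],[0.7,0.7,0]],"twist":[0,0,0,0,0,0,0,0]}'|sed -n '1,2p;4p'; python3 fin2.py
```

```text
time: 32.05
tcp_pos: [0.6639, -0.0122, 0.196]
contact_force: [0.4, 0.5, -0.1]
time: 32.85
tcp_pos: [0.6402, 0.168, 0.2976]
contact_force: [0.5, 0.3, -1.0]
time: 33.65
tcp_pos: [0.3246, 0.4084, 0.2973]
contact_force: [0.3, 0.4, 1.0]
orange px 882 bbox 214 245 98 132
upright [ 0.6634 -0.0145  0.1035] 0.158
tilts [ 0.6646 -0.0151  0.1037] [-0.0112  0.0071] 0.152
top only [ 0.6622 -0.0149] 0.081
```

The reading didn't change after an 8 N press, so orange was already home and the offset is measurement bias. Handing in.

```bash
python3 -c "
from workcell import env
print(env.job_done())"
```

```text
the job is handed in; nothing more can be done
None
```

The blue cup is in the green one and the orange cup is in the blue one, left as a straight, free-standing stack of three; the job was handed in at about 34 s, with the green cup and brass weight showing no visible shift. One caveat: the orange cup measured 2–3 mm above nominal, but the reading did not change after an 8 N press on its rim, so I took it as fully seated.

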